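# Stow the mobile clinic's counter for the road

### The job

The mobile clinic is about to drive off: put the white bottle, the amber bottle, the tape roll and the rack of blood tubes each into the travel holder on the counter that is made for it (the bottle with the blue label in the large blue cup, the amber one in the small orange cup, the roll over the post, the rack in the green tray), fully home and upright. Keep each of them upright on the way and set it down rather than drop it. Leave the large red-labelled bottle and the glove carton where they are.

Things in the scene. Friction and masses are not known exactly. Their poses are not given: they have to be found in the camera images.
- white_bottle: Loose white plastic antiseptic bottle with a blue label band and a white cap. Round, 58 mm in diameter up to 96 mm, then a shoulder and a cap 32 mm in diameter; 130 mm tall in all, 0.16 to 0.3 kg. Stands upright. Origin: centre of its underside; z up its axis. Belongs in the large blue cup.
- amber_bottle: Loose small dark amber glass bottle with a pale label and a black cap. Round, 38 mm in diameter up to 68 mm, then a shoulder and a cap 27 mm in diameter; 100 mm tall in all, 0.1 to 0.19 kg. Stands upright. Origin: centre of its underside; z up its axis. Belongs in the small orange cup.
- tape_roll: Loose wide roll of white surgical tape, standing on its flat end with its hole upright. Outer diameter 62 mm, hole 38 mm with a brown core, 50 mm tall, 0.07 to 0.12 kg. Origin: centre of its underside, on the axis; z up the axis. Belongs over the tape post.
- tube_rack: Loose black test-tube rack with six capped blood tubes (caps purple in one row, red in the other) that are fast in it and move with it. The rack is 92 mm long (its x) by 44 mm wide (its y) by 55 mm tall, and the caps reach 83 mm; its sides can be gripped as if solid. 0.12 to 0.22 kg. Origin: centre of its underside; z up. Belongs in the green tray, either way round.
- large_cup: Fixed blue round travel holder with straight walls: inner diameter 76 mm, wall 3 mm, rim 35 mm above the counter, inner floor 4 mm above the counter. Origin: centre of its underside on the counter; z up.
- small_cup: Fixed orange round travel holder with straight walls: inner diameter 56 mm, wall 3 mm, rim 28 mm above the counter, inner floor 4 mm above the counter. Origin: centre of its underside on the counter; z up.
- tape_post: Fixed tape holder: a yellow round base, 80 mm in diameter and 8 mm thick, with an upright aluminium post in its middle, 18 mm in diameter with a domed top 63 mm above the counter. The roll goes over the post and rests on the base. Origin: centre of its underside on the counter; z up.
- rack_tray: Fixed green rectangular travel tray, inside 110 mm long (its x) by 62 mm wide (its y), wall 4 mm, rim 20 mm above the counter, inner floor 4 mm above the counter. Origin: centre of its underside on the counter; z up.
- wash_bottle: Loose bystander, to be left alone: a large white bottle with a wide red label, 66 mm in diameter and 188 mm tall, beside the work on the robot's right. Origin: centre of its underside.
- glove_carton: Loose bystander, to be left alone: a white and orange carton of gloves, 120 mm (x) by 240 mm (y) by 80 mm tall, behind the holders. Origin: centre of its underside.

How it is judged:
By the outcome, as a careful person would: the job done as asked, in the order asked, and still so for the second after the job is handed in, with the robot touching nothing.
It also fails if it takes over 112 s, if anything falls off the work surface, if the arm or the gripper's body presses on something with over 40 N, if the wrist force passes 120 N, or if a joint passes its speed limit or range.

### The arm

A 6-joint arm with a two-finger parallel gripper is mounted at the origin on the work surface. World frame = base frame: x ahead of the robot, y to its left, z up, the work surface at z = 0. Lengths are in mm, angles in rad, forces in N, time in s.
With the tool pointing down it reaches from about 300 to 775 mm from the base axis. Payload 14.6 kg.
Tool frame: the origin (TCP) lies on the centre line of the jaws, within the pads' length; the fingertips stand 8 mm ahead of it and the grasp point (between the pads) lies 11 mm behind it; z points along the fingers, y is the line along which they close (so a half turn about z gives the same grasp; the last joint's range is limited). The gripper opens to 94 mm and grips with 3 to 60 N. Pads are 16 mm wide; open, the fingers measure 119 mm over their backs; the gripper's body (75 mm by 177 mm) begins 78 mm behind the grasp point.
Start: joints at [1.193, 0.3, 1.521, -0, 1.321, -0.067], TCP at [168.198, 523.64, 213.446] pointing down, gripper open.
Joint ranges: [-3.03, 3.03], [-0.79, 2.21], [0.23, 2.52], [-1.04, 4.18], [0, 3.07], [-2.55, 2.55]. Speed limits (rad/s): [2.22, 2.22, 2.57, 3.14, 3.14, 3.14].

### API

Orientations are given as [roll, pitch, yaw] about the fixed x, y, z axes, in that order (R = Rz(yaw) Ry(pitch) Rx(roll)).
In Python, from cell import manip gives the robot as it stands.
- The arm moves only by the tool jog_arm, never from a script. Its argument "rows" is one flat list of numbers, 7 for each row, row after row: the shift along the world's x, y, z in cm, then the turn, a rotation vector about the world's x, y, z in rad, then the closure, from 0 (fully open) to 1 (shut). In form: [dx, dy, dz, rx, ry, rz, fingers, dx, dy, dz, rx, ry, rz, fingers, ...]. A call has 1 to 20 rows; each row shifts and turns the commanded pose from where the row before left it; what a row does not reach is not made up. A row lasts 1/12 s, in which the tool goes at most 41.7 mm and 7.16 degrees, less where a joint would pass 70% of its speed; a pose out of reach is approached as far as the arm can. A call with a gripper value outside its range is refused whole. The fingers move at their own pace and stop on an object; "newtons" is the grip in N (left out, the last holds). Time passes only in rows, so rows that do not move let the fingers close. It gives the time, the measured TCP pose, the force, the opening and the grip force at its end, in the units of the state.
- manip.read_state(): the state, without advancing time (a new reading comes with each control period).
- manip.camera(name): name is "side" or "top"; returns (picture, depth): 384x512x3 uint8, blue, green, red; 384x512 float32, mm along the optical axis (not along the pixel's ray), 0 where there is no reading.
- manip.camera_model(name): a dict with "K" (3x3 intrinsics, pixels), "k1" (the pictures are not rectified: a ray, as slopes to the right and down, at radius r is drawn at 1 + k1 r^2 times it, then the intrinsics apply), "R" (3x3) and "t" (3): a world point X has camera coordinates R X + t. Camera axes: x right, y down, z forward; pixel columns grow to the right and rows downward; lengths in mm; the calibration is good to about 2 mm. A picture is of the moment at which its call begins. camera_model takes no time and is no camera call.
- manip.sign_off(): hands the job in; it is judged then, once.
The state is a dict: "clock": time; "joints": joint angles; "qd": joint speeds; "effort": joint torques, N m; "eef_pos": TCP position; "eef_rot": TCP orientation; "wrist_force": force on the tool from outside, world axes, zero at the start; "moment": the same for the moment, N m; "finger_gap": finger opening in mm; "finger_force": force on a finger pad.
Only numpy, scipy, OpenCV 4.12 (cv2) and the standard library are available. Lean on these libraries where they do the work, as an engineer would, in place of code of your own. Each camera call takes 0.05 s, during which the arm holds its last target. There are 200 camera calls.

## Working session

There is one attempt and no reset: what is moved stays moved. The work goes in short steps, Python scripts to look and compute and a tool call to move; the robot and the scene stay as the last step left them, time stands still between calls to the robot, and variables do not carry over. Pictures are saved under pics/ and viewed, at most 14 in all, crops included, and the job is handed in when it is done.

Besides the shell and the picture viewer there is one more tool, called after "Call:" by a JSON object that holds its "method" and its "body", one argument or row to a line. jog_arm: Moves the arm, as the interface text tells. Its arguments: {"type":"object","properties":{"rows":{"type":"array"},"newtons":{"type":"number"}},"required":["rows"]}

```bash
mkdir -p pics
cat > h.py <<'E'
import numpy as np, cv2, sys
from cell import manip
def grab(n, tag):
    p,d=manip.camera(n); cv2.imwrite(f'pics/{tag}.png',p); np.save(f'pics/{tag}.npy',d); return p,d
def world(n,uv,depth):
    m=manip.camera_model(n); K=np.array(m['K'],float); k=m['k1']
    uv=np.atleast_2d(uv).astype(float)
    s=cv2.undistortPoints(uv[:,None],K,np.array([k,0,0,0.]))[:,0]
    P=np.c_[s,np.ones(len(s))]*np.atleast_1d(depth)[:,None]
    return (P-np.array(m['t']))@np.array(m['R'])
def atz(n,uv,z):
    a=world(n,uv,1.); b=world(n,uv,1000.)
    f=(z-a[:,2])/(b[:,2]-a[:,2]); return a+(b-a)*f[:,None]
def cloud(n,d):
    v,u=np.nonzero(d>0); return world(n,np.c_[u,v],d[v,u]),u,v
E
python3 - <<'E'
from h import *
for n in('top','side'):
    p,d=grab(n,n+'0'); m=manip.camera_model(n); print(n,m['K'],m['k1'],-np.array(m['R']).T@m['t'])
    cv2.imwrite(f'pics/{n}0b.png',cv2.resize(p,(800,600),interpolation=cv2.INTER_CUBIC))
print(manip.read_state())
E
```

```text
top [[366.97552427   0.         253.81025456]
 [  0.         366.97552427 193.58705837]
 [  0.           0.           1.        ]] 0.03444080398611957 [ 526.27277839  -50.03627514 1236.50071383]
side [[366.82386513   0.         250.56383092]
 [  0.         366.82386513 192.25359067]
 [  0.           0.           1.        ]] 0.0015737099842569623 [258.44262794 717.06808445 541.27177984]
{'clock': 0.1, 'joints': array([ 1.19341192e+00,  3.00397492e-01,  1.52152241e+00,  7.13482848e-07,
        1.32071202e+00, -6.65846687e-02]), 'qd': array([ 0.00054564, -0.00114974, -0.00301716, -0.00226851,  0.00059964,
       -0.00123215]), 'effort': array([ 2.07796176e-03, -5.32649159e+01, -3.53282797e+01,  7.09553878e-02,
        2.35263957e-02, -5.48492835e-05]), 'eef_pos': array([168.10990996, 523.43447193, 212.95152255]), 'eef_rot': array([-3.14055573e+00, -6.98378013e-05,  2.83079270e+00]), 'wrist_force': array([-0.81281935,  0.33756685,  0.67798827]), 'moment': array([-0.00942424, -0.00371095, -0.00468752]), 'finger_force': 0.0, 'finger_gap': 94.19576372981658}
```

View pics/top0b.png

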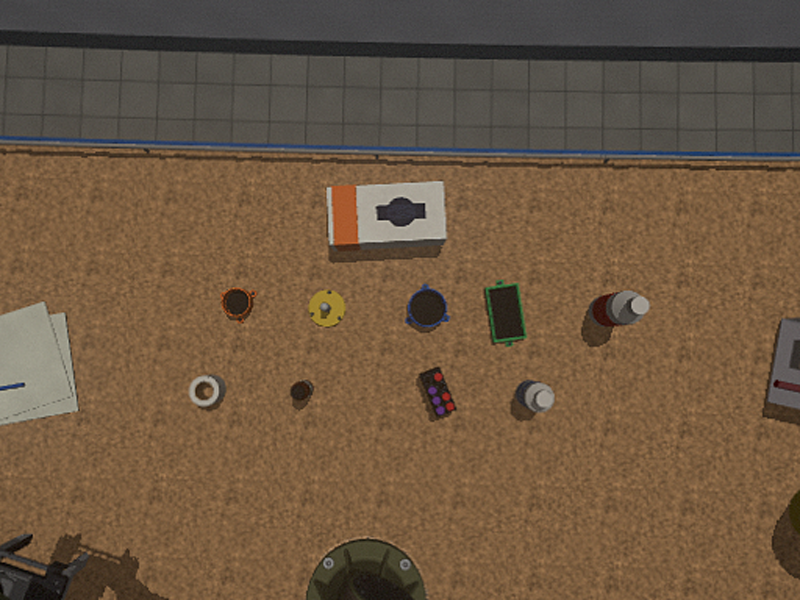

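View pics/side0b.png

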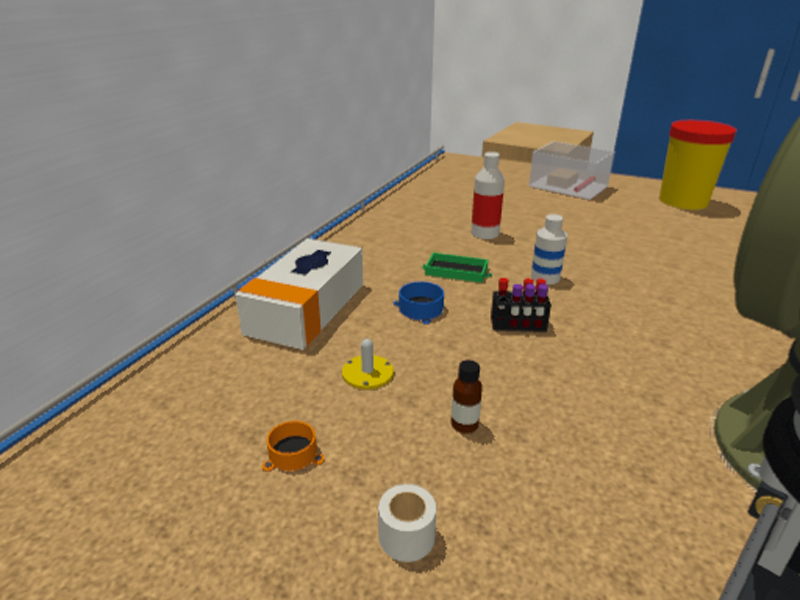

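Top view (at 1.5625× scale): roll (205,391), amber bottle (301,391), rack (437,393), white bottle (536,397). The holders are orange cup (237,303), post (326,308), blue cup (427,308) and tray (505,313). The red-labelled bottle is at (620,308) and the carton at (387,215). The side view confirms that everything is upright.

Run:
```python
from h import *
from scipy.optimize import least_squares
S=1.5625
rough={'white':(536,397,130),'amber':(301,391,100),'roll':(205,391,50),'rack':(437,393,60),'large_cup':(427,308,35),'small_cup':(237,303,28),'post':(326,308,8),'tray':(505,313,20),'wash':(628,305,188)}
C={n:cloud(n,np.load(f'pics/{n}0.npy')) for n in('top','side')}
for k,(u,v,z) in rough.items():
    c=atz('top',(u/S,v/S),z)[0]; print('==',k,c.round())
    for n in C:
        P=C[n][0]; q=P[(np.hypot(*(P[:,:2]-c[:2]).T)<75)]
        h={'white':(118,140),'amber':(90,110),'roll':(42,60),'rack':(40,100),'large_cup':(25,45),'small_cup':(18,38),'post':(25,80),'tray':(12,30),'wash':(150,200)}[k]
        t=q[(abs(q[:,2]-z)<300)&(q[:,2]>h[0])&(q[:,2]<h[1])]
        if len(t)<5: print(n,len(t));continue
        r,(w,hh),a=cv2.minAreaRect(t[:,:2].astype(np.float32))
        print(n,len(t),'mean',t.mean(0).round(1),'minrect',np.round(r,1),np.round((w,hh),1),round(a,1),'zmax',t[:,2].max().round(1),'table',np.median(q[q[:,2]<8,2]).round(1))
p=cv2.imread('pics/top0.png'); cv2.imwrite('pics/crop1.png',cv2.resize(p[175:275,110:360],(800,320),interpolation=cv2.INTER_CUBIC))
```

```text
== white [ 434. -323.  130.]
top 96 mean [ 432.7 -336.9  130.4] minrect [ 431.9 -337.9] [29.5 30.3] 1.9 zmax 135.3 table 0.6
side 71 mean [ 427.8 -328.   125.9] minrect [ 428.1 -333.9] [33.3 29.1] 74.8 zmax 130.6 table -0.8
== amber [433. 131. 100.]
top 60 mean [431.9 139.6  99.4] minrect [432.2 139.2] [21.6 24.4] 3.8 zmax 105.3 table -0.0
side 126 mean [428.  145.8  97.7] minrect [428.8 143. ] [24.7 25.4] 23.5 zmax 101.0 table -0.6
== roll [425. 334.  50.]
top 208 mean [427.9 336.1  49.1] minrect [428.3 336. ] [59.5 57.7] 48.0 zmax 56.1 table -0.4
side 735 mean [423.8 342.9  48.6] minrect [424.9 340.3] [60.7 61. ] 46.7 zmax 52.0 table -0.4
== rack [ 432. -139.   60.]
top 401 mean [ 435.  -138.9   64.9] minrect [ 434.2 -139.8] [91.9 43.5] 23.2 zmax 88.3 table 0.4
side 580 mean [ 428.6 -131.2   63.6] minrect [ 431.2 -138.3] [92.3 47.5] 22.6 zmax 84.2 table -0.4
== large_cup [ 606. -117.   35.]
top 82 mean [ 611.3 -115.6   34.5] minrect [ 609.6 -116.2] [79.1 78.9] 1.4 zmax 40.7 table 1.4
side 194 mean [ 605.4 -112.3   30.6] minrect [ 606.  -113.5] [81.9 81.4] 3.8 zmax 36.5 table -0.5
=
[... 173 characters left out ...]
7] [60.6 62. ] 9.6 zmax 30.0 table -0.5
== post [603.  98.   8.]
top 30 mean [603.2  96.5  54.8] minrect [604.3  97.5] [15.6 15.9] 64.9 zmax 66.7 table 0.7
side 115 mean [599.3 104.3  45.7] minrect [600.2 101.7] [16.9 15.5] 62.5 zmax 62.3 table -0.3
== tray [ 600. -284.   20.]
top 171 mean [ 603.5 -283.8   19.9] minrect [ 602.5 -283.4] [117.4  70.9] 9.2 zmax 26.1 table 2.5
side 214 mean [ 598.  -279.5   16.4] minrect [ 599.6 -283.3] [117.4  79.4] 9.5 zmax 21.8 table 1.6
== wash [ 609. -475.  188.]
top 214 mean [ 609.3 -489.3  175.2] minrect [ 609.4 -492.2] [44.3 36. ] 27.5 zmax 194.8 table 1.2
side 129 mean [ 604.6 -484.   170.3] minrect [ 605.1 -487.4] [37.6 30.9] 17.9 zmax 188.3 table -1.1
```

View pics/crop1.png

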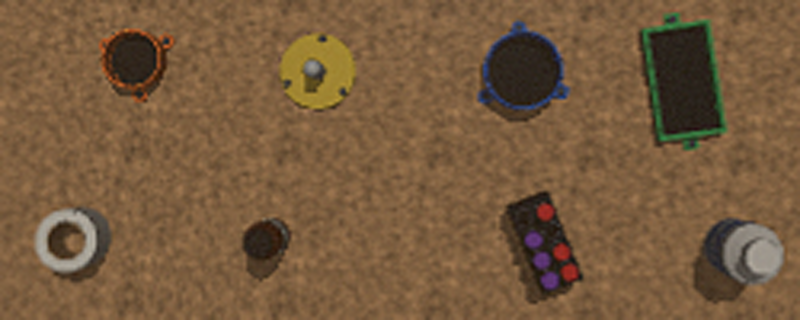

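Call:
{"method": "jog_arm", "body": {
  "rows": [1.5, -1.5, 0, 0, 0, 0, 0, 2.5, -2.3, 0, 0, 0, 0, 0, 2.6, -2.3, 0, 0, 0, 0, 0, 2.6, -2.3, 0, 0, 0, 0, 0, 2.6, -2.3, 0, 0, 0, 0, 0, 2.6, -2.3, 0, 0, 0, 0, 0, 2.6, -2.3, 0, 0, 0, 0, 0, 2.6, -2.4, 0, 0, 0, 0, 0, 2.6, -2.4, 0, 0, 0, 0, 0, 2.0, -2.8, 0, 0, 0, 0, 0, 1.5, -3, 0, 0, 0, 0, 0, 1, -3.2, 0, 0, 0, 0, 0, 1, -3.2, 0, 0, 0, 0, 0, 1, -3.2, 0, 0, 0, 0, 0, 0.5, -3.3, 0, 0, 0, 0, 0, 0.5, -3.3, 0, 0, 0, 0, 0, 0.5, -3.3, 0, 0, 0, 0, 0, 0.5, -3.3, 0, 0, 0, 0, 0, 0, -3.3, 0, 0, 0, 0, 0, 0, -3.3, 0, 0, 0, 0, 0],
  "newtons": 20
}}

```text
clock: 1.77
eef_pos: [474.9, -31.0, 213.2]
eef_rot: [-3.142, -0.001, 2.831]
wrist_force: [1.3, 0.5, 0.0]
finger_gap: 93.7
finger_force: 0.0
```

Call:
{"method": "jog_arm", "body": {
  "rows": [-0.3, -3.2, 0, 0, 0, 0, 0, -0.3, -3.2, 0, 0, 0, 0, 0, -0.3, -3.2, 0, 0, 0, 0, 0, -0.4, -3.2, 0, 0, 0, 0, 0, -0.5, -3.2, 0, 0, 0, 0, 0, -0.5, -3.2, 0, 0, 0, 0, 0, -0.5, -3.2, 0, 0, 0, 0, 0, -0.6, -3.2, -1, 0, 0, 0, 0, -0.6, -2.8, -1.5, 0, 0, 0, 0, -0.5, -1.8, -1.5, 0, 0, 0, 0, 0, -0.3, -1.3, 0, 0, 0, 0]
}}

```text
clock: 2.68
eef_pos: [428.8, -336.8, 159.0]
eef_rot: [3.142, -0.001, 2.828]
wrist_force: [-0.0, 0.2, 1.5]
finger_gap: 94.0
finger_force: 0.0
```

Run:
```python
from h import *
s=manip.read_state(); print(s['eef_pos'],s['joints'])
for n in('top','side'):
    p,d=grab(n,n+'1'); P,u,v=cloud(n,d)
    q=P[(np.hypot(P[:,0]-430,P[:,1]+336)<90)&(P[:,2]>140)&(P[:,2]<175)]
    print(n,len(q),q.mean(0).round(1) if len(q) else '', cv2.minAreaRect(q[:,:2].astype(np.float32)) if len(q) else '')
    tip=q[q[:,2]<165]; print(q[:,2].min() if len(q) else '')
p=cv2.imread('pics/side1.png'); cv2.imwrite('pics/s1.png',cv2.resize(p[50:200,270:470],(800,600),interpolation=cv2.INTER_CUBIC))
```

```text
[ 428.83385591 -336.84009449  158.9910394 ] [-7.32818889e-01  3.40473832e-01  1.59900211e+00 -3.85523034e-04
  1.20311084e+00 -1.99001969e+00]
top 0  

side 126 [ 426.8 -332.1  162.1] ((427.8190002441406, -333.2941589355469), (119.06607055664062, 21.398120880126953), 71.76886749267578)
147.3336901040723
```

View pics/s1.png

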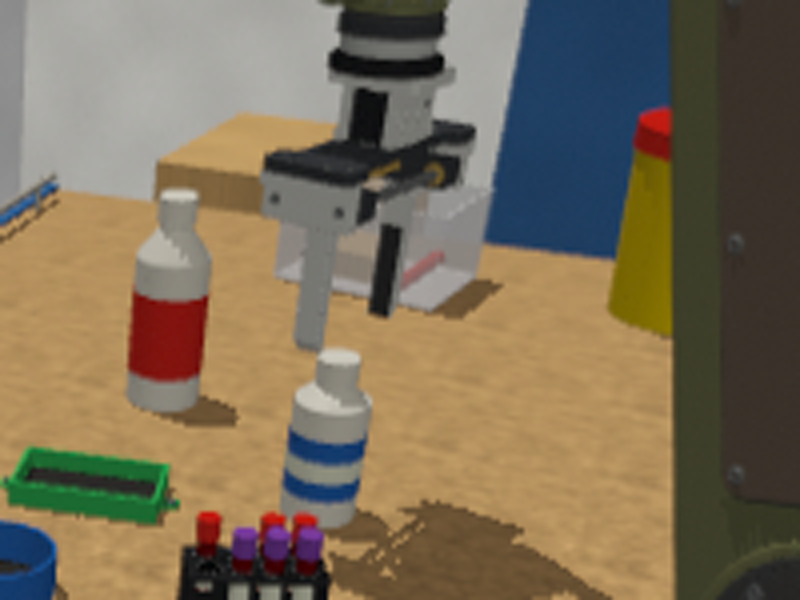

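The picture shows the gripper open, centred over the white bottle and clear of it. The side camera reads about (−1, +3.5) mm off from the arm's own position, and the top camera about (+3, −0.3). I'll correct all positions for that.

Call:
{"method": "jog_arm", "body": {
  "rows": [0, 0, -1, 0, 0, 0, 0, 0, 0, -1.5, 0, 0, 0, 0, 0, 0, -1.5, 0, 0, 0, 0, 0, 0, -1.5, 0, 0, 0, 0, 0, 0, -1.5, 0, 0, 0, 0, 0, 0, -1.5, 0, 0, 0, 0, 0, 0, -1.2, 0, 0, 0, 0, 0, 0, -0.8, 0, 0, 0, 0, 0, 0, 0, 0, 0, 0, 0, 0, 0, 0, 0, 0, 0, 1, 0, 0, 0, 0, 0, 0, 1, 0, 0, 0, 0, 0, 0, 1, 0, 0, 0, 0, 0, 0, 1, 0, 0, 0, 0, 0, 0, 1, 0, 0, 0, 0, 0, 0, 1, 0, 0, 0, 0, 0, 0, 1],
  "newtons": 25
}}

```text
clock: 4.12
eef_pos: [430.3, -334.5, 55.7]
eef_rot: [-3.141, 0.0, 2.831]
wrist_force: [-0.6, 0.2, 2.6]
finger_gap: 57.2
finger_force: 25.0
```

Call:
{"method": "jog_arm", "body": {
  "rows": [0, 0, 0.5, 0, 0, 0, 1, 0, 0, 1.2, 0, 0, 0, 1, 0, 0, 1.8, 0, 0, 0, 1, 0, 0, 1.8, 0, 0, 0, 1, 0, 0, 1.7, 0, 0, 0, 1, 0.3, 0.4, 1.2, 0, 0, 0, 1, 0.8, 0.9, 0.6, 0, 0, 0, 1, 1.2, 1.5, 0.2, 0, 0, 0, 1, 1.5, 1.9, 0, 0, 0, 0, 1, 1.7, 2.1, 0, 0, 0, 0, 1, 1.7, 2.1, 0, 0, 0, 0, 1, 1.7, 2.1, 0, 0, 0, 0, 1, 1.7, 2.1, 0, 0, 0, 0, 1, 1.7, 2.1, 0, 0, 0, 0, 1, 1.7, 2.1, 0, 0, 0, 0, 1, 1.5, 1.9, 0, 0, 0, 0, 1, 1.1, 1.3, 0, 0, 0, 0, 1, 0.6, 0.8, 0, 0, 0, 0, 1, 0.3, 0.4, 0, 0, 0, 0, 1, 0, 0, 0, 0, 0, 0, 1]
}}

```text
clock: 5.78
eef_pos: [605.3, -116.6, 145.3]
eef_rot: [3.142, -0.0, 2.832]
wrist_force: [-0.2, 0.2, -3.1]
finger_gap: 57.4
finger_force: 25.0
```

Run:
```python
from h import *
for n in('top','side'):
    p,d=grab(n,n+'2'); P,u,v=cloud(n,d); s=manip.read_state(); print(s['clock'],s['eef_pos'].round(1))
    cv2.imwrite(f'pics/{n}2b.png',cv2.resize(p[100:250,170:370] if n=='top' else p[80:230,200:400],(800,600),interpolation=cv2.INTER_CUBIC))
    q=P[(np.hypot(P[:,0]-607,P[:,1]+116)<80)&(P[:,2]>134)&(P[:,2]<165)]
    if len(q): print(n,len(q),cv2.minAreaRect(q[:,:2].astype(np.float32)))
    b=P[(np.hypot(P[:,0]-607,P[:,1]+116)<60)&(P[:,2]>40)&(P[:,2]<132)]
    if len(b): print('bottle',len(b),cv2.minAreaRect(b[:,:2].astype(np.float32)),b[:,2].min())
```

```text
5.8333 [ 605.  -117.3  145.3]
top 12 ((581.43701171875, -107.53270721435547), (29.15770149230957, 3.9542813301086426), 68.41539764404297)
bottle 8 ((586.22607421875, -99.05157470703125), (23.921661376953125, 2.2995433807373047), 47.63127899169922) 94.85469237492751
5.8833 [ 604.8 -117.9  145.4]
side 250 ((590.8824462890625, -111.48443603515625), (86.8530502319336, 34.078983306884766), 60.600975036621094)
bottle 304 ((594.7857666015625, -103.01373291015625), (57.62615203857422, 29.384286880493164), 30.931577682495117) 88.87377865287338
```

View pics/side2b.png

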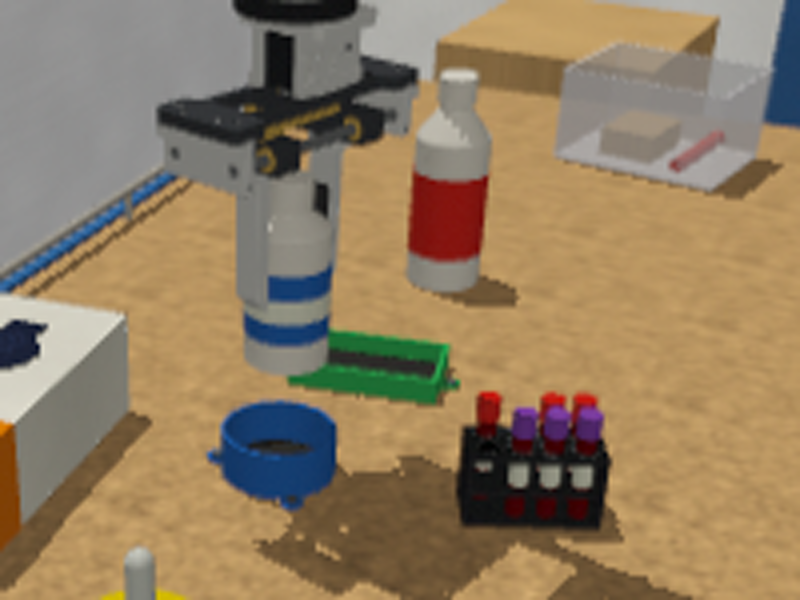

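The white bottle hangs upright over the blue cup, with its underside at about z = 90. I'm lowering it.

Call:
{"method": "jog_arm", "body": {
  "rows": [0.1, 0.1, -0.6, 0, 0, 0, 1, 0.1, 0, -1.2, 0, 0, 0, 1, 0, 0, -1.2, 0, 0, 0, 1, 0, 0, -1.2, 0, 0, 0, 1, 0, 0, -1.2, 0, 0, 0, 1, 0, 0, -1, 0, 0, 0, 1, 0, 0, -0.6, 0, 0, 0, 1, 0, 0, -0.4, 0, 0, 0, 1, 0, 0, -0.3, 0, 0, 0, 1, 0, 0, -0.3, 0, 0, 0, 1, 0, 0, -0.2, 0, 0, 0, 1, 0, 0, -0.1, 0, 0, 0, 1, 0, 0, 0, 0, 0, 0, 1]
}}

```text
clock: 6.97
eef_pos: [607.2, -116.4, 62.5]
eef_rot: [3.142, 0.0, 2.831]
wrist_force: [0.1, 0.0, -2.3]
finger_gap: 57.2
finger_force: 25.0
```

Call:
{"method": "jog_arm", "body": {
  "rows": [0, 0, -0.15, 0, 0, 0, 1, 0, 0, -0.1, 0, 0, 0, 1, 0, 0, -0.1, 0, 0, 0, 1, 0, 0, 0, 0, 0, 0, 1]
}}

```text
clock: 7.3
eef_pos: [607.4, -116.4, 59.7]
eef_rot: [3.142, 0.001, 2.831]
wrist_force: [-2.3, 0.3, 4.5]
finger_gap: 57.5
finger_force: 25.0
```

Call:
{"method": "jog_arm", "body": {
  "rows": [0, 0, 0, 0, 0, 0, 0.35, 0, 0, 0, 0, 0, 0, 0.3, 0, 0, 0, 0, 0, 0, 0, 0, 0, 0, 0, 0, 0, 0, 0, 0, 0, 0, 0, 0, 0, 0, 0, 0.5, 0, 0, 0, 0, 0, 0, 1.5, 0, 0, 0, 0, 0, 0, 2.5, 0, 0, 0, 0, 0, 0, 3, 0, 0, 0, 0, 0, 0, 2.5, 0, 0, 0, 0, 0, 0, 1, 0, 0, 0, 0]
}}

```text
clock: 8.22
eef_pos: [608.3, -116.6, 173.2]
eef_rot: [3.141, 0.005, 2.831]
wrist_force: [-0.4, 0.8, 0.4]
finger_gap: 93.9
finger_force: 0.0
```

Call:
{"method": "jog_arm", "body": {
  "rows": [-0.8, 1.2, 0, 0, 0, 0, 0, -1.6, 2.3, 0, 0, 0, 0, 0, -2, 2.9, 0, 0, 0, 0, 0, -2, 2.9, 0, 0, 0, 0, 0, -2, 2.9, 0, 0, 0, 0, 0, -2, 2.9, 0, 0, 0, 0, 0, -2, 2.9, 0, 0, 0, 0, 0, -2, 2.9, 0, 0, 0, 0, 0, -1.7, 2.4, 0, 0, 0, 0, 0, -1.1, 1.6, -0.5, 0, 0, 0, 0, -0.6, 0.7, -1, 0, 0, 0, 0, 0, 0, -1.2, 0, 0, 0, 0, 0, 0, -0.8, 0, 0, 0, 0]
}}

```text
clock: 9.3
eef_pos: [428.7, 139.6, 132.4]
eef_rot: [-3.141, -0.001, 2.832]
wrist_force: [0.2, -0.0, -1.1]
finger_gap: 93.7
finger_force: 0.0
```

Run:
```python
from h import *
for n in('top','side'):
    p,d=grab(n,n+'3'); P,u,v=cloud(n,d); s=manip.read_state(); print(s['clock'],s['eef_pos'].round(1))
    q=P[(np.hypot(P[:,0]-429,P[:,1]-139)<90)&(P[:,2]>119)&(P[:,2]<155)]
    if len(q): print(n,len(q),cv2.minAreaRect(q[:,:2].astype(np.float32)))
    b=P[(np.hypot(P[:,0]-607,P[:,1]+116)<35)&(P[:,2]>124)&(P[:,2]<142)]
    if len(b): print('bottle cap',len(b),cv2.minAreaRect(b[:,:2].astype(np.float32)),b[:,2].max())
cv2.imwrite('pics/s3.png',cv2.resize(p[100:300,130:397],(800,600),interpolation=cv2.INTER_CUBIC))
```

```text
9.35 [428.4 139.1 131.2]
bottle cap 90 ((608.8790283203125, -116.71278381347656), (29.863492965698242, 30.249710083007812), 47.015506744384766) 139.6724885644335
9.4 [428.7 139.  132.3]
side 267 ((427.6609191894531, 140.07867431640625), (118.5979995727539, 20.399381637573242), 72.24925994873047)
bottle cap 81 ((606.3103637695312, -114.43529510498047), (30.648225784301758, 29.745380401611328), 74.7479476928711) 134.61706886636614
```

View pics/s3.png

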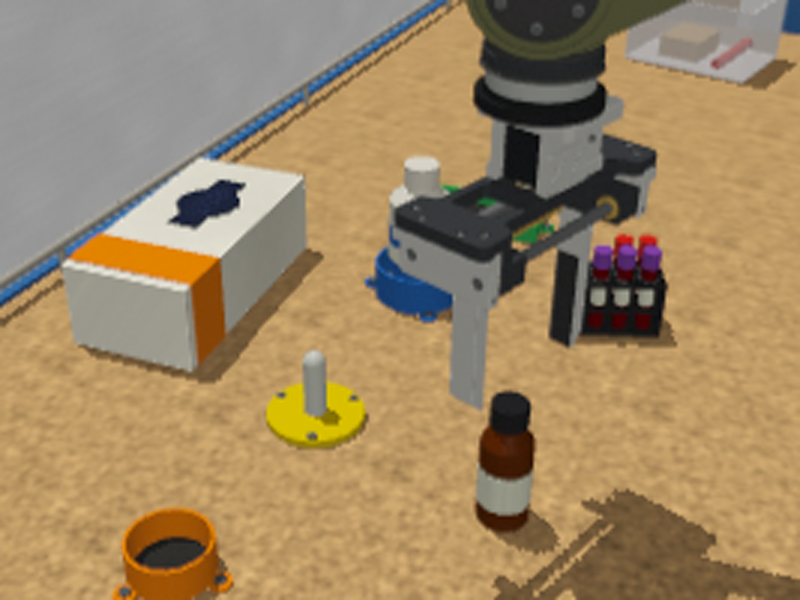

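The white bottle stands in the blue cup with its cap top at about 134 mm. The gripper is over the amber bottle, about 1.5 mm short in y.

Call:
{"method": "jog_arm", "body": {
  "rows": [0.1, 0.2, -0.5, 0, 0, 0, 0, 0, 0, -1.3, 0, 0, 0, 0, 0, 0, -1.5, 0, 0, 0, 0, 0, 0, -1.5, 0, 0, 0, 0, 0, 0, -1.5, 0, 0, 0, 0, 0, 0, -1.5, 0, 0, 0, 0, 0, 0, -1, 0, 0, 0, 0, 0, 0, -0.5, 0, 0, 0, 0, 0, 0, 0, 0, 0, 0, 0.3, 0, 0, 0, 0, 0, 0, 1, 0, 0, 0, 0, 0, 0, 1, 0, 0, 0, 0, 0, 0, 1, 0, 0, 0, 0, 0, 0, 1, 0, 0, 0, 0, 0, 0, 1, 0, 0, 0, 0, 0, 0, 1, 0, 0, 0, 0, 0, 0, 1]
}}

```text
clock: 10.73
eef_pos: [430.3, 141.7, 41.1]
eef_rot: [3.141, 0.0, 2.831]
wrist_force: [0.1, 0.2, -0.6]
finger_gap: 44.0
finger_force: 0.0
```

Call:
{"method": "jog_arm", "body": {
  "rows": [0, 0, 0, 0, 0, 0, 1, 0, 0, 0, 0, 0, 0, 1, 0, 0, 0, 0, 0, 0, 1, 0, 0, 0, 0, 0, 0, 1]
}}

```text
clock: 11.07
eef_pos: [430.2, 141.6, 41.0]
eef_rot: [3.142, 0.0, 2.831]
wrist_force: [-0.1, 0.5, 1.4]
finger_gap: 37.4
finger_force: 25.0
```

Call:
{"method": "jog_arm", "body": {
  "rows": [0, 0, 0.5, 0, 0, 0, 1, 0, 0, 1.2, 0, 0, 0, 1, 0, 0, 1.6, 0, 0, 0, 1, 0, 0, 1.6, 0, 0, 0, 1, 0.3, 0.2, 1.4, 0, 0, 0, 1, 0.8, 0.6, 0.9, 0, 0, 0, 1, 1.2, 1, 0.6, 0, 0, 0, 1, 1.6, 1.3, 0.2, 0, 0, 0, 1, 1.7, 1.4, 0, 0, 0, 0, 1, 1.8, 1.5, 0, 0, 0, 0, 1, 1.8, 1.5, 0, 0, 0, 0, 1, 1.8, 1.5, 0, 0, 0, 0, 1, 1.8, 1.5, 0, 0, 0, 0, 1, 1.7, 1.4, 0, 0, 0, 0, 1, 1.6, 1.3, 0, 0, 0, 0, 1, 1.1, 0.8, 0, 0, 0, 0, 1, 0.6, 0.5, 0, 0, 0, 0, 1, 0.2, 0.1, 0, 0, 0, 0, 1, 0, 0, 0, 0, 0, 0, 1]
}}

```text
clock: 12.65
eef_pos: [610.1, 287.6, 120.6]
eef_rot: [-3.141, -0.001, 2.831]
wrist_force: [0.1, 0.1, -1.5]
finger_gap: 37.5
finger_force: 25.0
```

Run:
```python
from h import *
for n in('side',):
    p,d=grab(n,n+'4'); P,u,v=cloud(n,d); s=manip.read_state(); print(s['clock'],s['eef_pos'].round(1))
    b=P[(np.hypot(P[:,0]-610,P[:,1]-288)<60)&(P[:,2]>60)&(P[:,2]<100)]
    print('bottle',len(b),cv2.minAreaRect(b[:,:2].astype(np.float32)),b[:,2].min())
cv2.imwrite('pics/s4.png',cv2.resize(p[190:340,110:310],(800,600),interpolation=cv2.INTER_CUBIC))
```

```text
12.7 [609.9 287.4 120.8]
bottle 165 ((602.7884521484375, 296.2600402832031), (37.577030181884766, 16.71596908569336), 34.99760818481445) 78.93942469618473
```

View pics/s4.png

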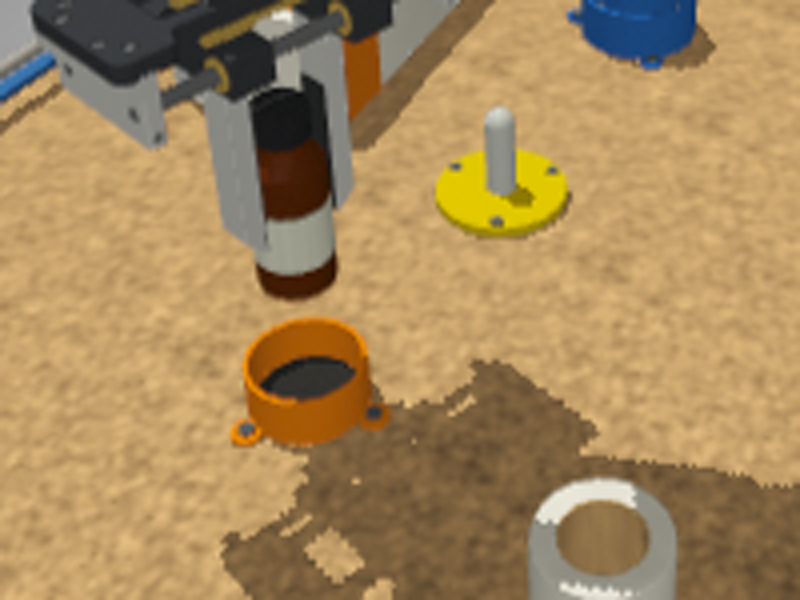

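The amber bottle is upright over the orange cup, centred to within about 2 mm.

Call:
{"method": "jog_arm", "body": {
  "rows": [0, 0.1, -0.6, 0, 0, 0, 1, 0, 0, -1.2, 0, 0, 0, 1, 0, 0, -1.2, 0, 0, 0, 1, 0, 0, -1.2, 0, 0, 0, 1, 0, 0, -1, 0, 0, 0, 1, 0, 0, -0.7, 0, 0, 0, 1, 0, 0, -0.5, 0, 0, 0, 1, 0, 0, -0.4, 0, 0, 0, 1, 0, 0, -0.2, 0, 0, 0, 1, 0, 0, -0.1, 0, 0, 0, 1, 0, 0, -0.1, 0, 0, 0, 1, 0, 0, 0, 0, 0, 0, 1, 0, 0, 0, 0, 0, 0, 1]
}}

```text
clock: 13.78
eef_pos: [610.3, 288.7, 49.3]
eef_rot: [3.141, 0.0, 2.831]
wrist_force: [0.5, -0.6, -1.7]
finger_gap: 37.6
finger_force: 25.0
```

Call:
{"method": "jog_arm", "body": {
  "rows": [0, 0, -0.2, 0, 0, 0, 1, 0, 0, -0.1, 0, 0, 0, 1, 0, 0, -0.1, 0, 0, 0, 1, 0, 0, 0, 0, 0, 0, 1]
}}

```text
clock: 14.12
eef_pos: [610.3, 288.7, 45.1]
eef_rot: [3.141, 0.0, 2.831]
wrist_force: [0.4, -0.0, 1.0]
finger_gap: 37.2
finger_force: 25.0
```

Call:
{"method": "jog_arm", "body": {
  "rows": [0, 0, -0.05, 0, 0, 0, 1, 0, 0, 0, 0, 0, 0, 0.55, 0, 0, 0, 0, 0, 0, 0.5, 0, 0, 0, 0, 0, 0, 0.3, 0, 0, 0, 0, 0, 0, 0, 0, 0, 0, 0, 0, 0, 0, 0, 0, 0, 0, 0, 0, 0, 0, 0, 0.5, 0, 0, 0, 0, 0, 0, 1.5, 0, 0, 0, 0, 0, 0, 2.5, 0, 0, 0, 0, 0, 0, 3, 0, 0, 0, 0, 0, 0, 2, 0, 0, 0, 0, 0, 0, 0.6, 0, 0, 0, 0]
}}

```text
clock: 15.2
eef_pos: [611.3, 289.1, 149.9]
eef_rot: [3.138, 0.004, 2.831]
wrist_force: [0.7, 0.2, -0.5]
finger_gap: 94.2
finger_force: 0.0
```

Call:
{"method": "jog_arm", "body": {
  "rows": [-1, 0.3, 0, 0, 0, 0, 0, -2, 0.5, 0, 0, 0, 0, 0, -2.6, 0.7, 0, 0, 0, 0, 0, -2.8, 0.8, 0, 0, 0, 0, 0, -2.8, 0.8, -0.5, 0, 0, 0, 0, -2.6, 0.7, -1, 0, 0, 0, 0, -2.2, 0.6, -1.5, 0, 0, 0, 0, -1.5, 0.4, -1.5, 0, 0, 0, 0, -0.9, 0.2, -1, 0, 0, 0, 0, 0, 0, -0.5, 0, 0, 0, 0]
}}

```text
clock: 16.03
eef_pos: [424.1, 338.6, 83.7]
eef_rot: [-3.139, -0.002, 2.832]
wrist_force: [0.6, -0.4, 0.2]
finger_gap: 94.1
finger_force: 0.0
```

Run:
```python
from h import *
for n in('top','side'):
    p,d=grab(n,n+'5'); P,u,v=cloud(n,d); s=manip.read_state(); print(s['clock'],s['eef_pos'].round(1))
    q=P[(np.hypot(P[:,0]-426,P[:,1]-339)<90)&(P[:,2]>75)&(P[:,2]<115)]
    if len(q): print(n,len(q),cv2.minAreaRect(q[:,:2].astype(np.float32)),q[:,2].min())
    b=P[(np.hypot(P[:,0]-610,P[:,1]-288)<30)&(P[:,2]>94)&(P[:,2]<112)]
    if len(b): print('amber cap',len(b),cv2.minAreaRect(b[:,:2].astype(np.float32)),b[:,2].max())
cv2.imwrite('pics/s5.png',cv2.resize(p[150:384,110:422],(800,600),interpolation=cv2.INTER_CUBIC))
```

```text
16.0833 [425.1 338.4  83.6]
top 1 ((402.8028869628906, 280.63031005859375), (0.0, 0.0), 0.0) 88.82428639076225
amber cap 65 ((611.4628295898438, 286.26434326171875), (24.335206985473633, 25.021791458129883), 87.70536804199219) 109.66338408888204
16.1333 [426.  338.4  84.6]
side 423 ((424.1969909667969, 338.5747375488281), (118.99059295654297, 20.287700653076172), 72.0363998413086) 75.42024701569552
amber cap 152 ((608.55810546875, 289.32989501953125), (25.767580032348633, 25.44057846069336), 59.37621307373047) 105.36965475211053
```

View pics/s5.png

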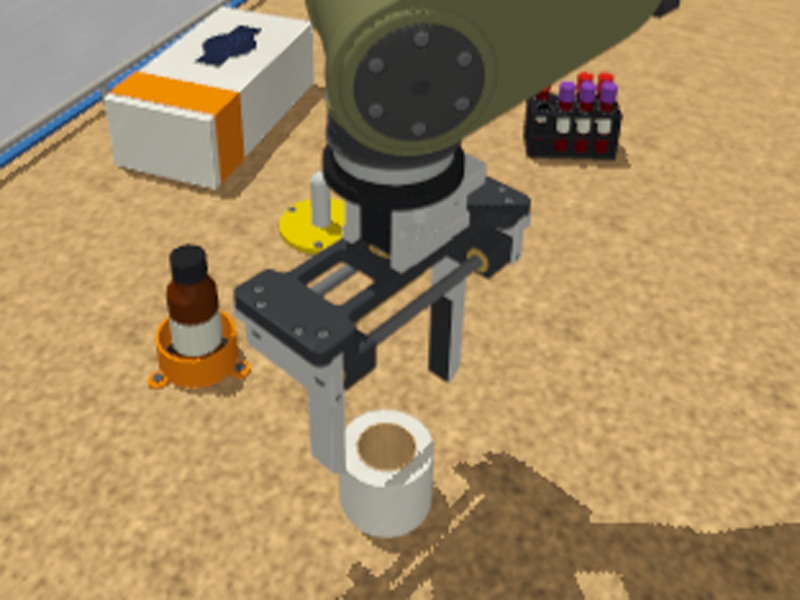

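The amber bottle is upright and home in the orange cup. The jaws straddle the roll, about 1–2 mm off centre.

Call:
{"method": "jog_arm", "body": {
  "rows": [0.1, 0.1, -0.5, 0, 0, 0, 0, 0, 0, -1.1, 0, 0, 0, 0, 0, 0, -1.3, 0, 0, 0, 0, 0, 0, -1.3, 0, 0, 0, 0, 0, 0, -1, 0, 0, 0, 0, 0, 0, -0.6, 0, 0, 0, 0, 0, 0, -0.4, 0, 0, 0, 0, 0, 0, 0, 0, 0, 0, 0.2, 0, 0, 0, 0, 0, 0, 1, 0, 0, 0, 0, 0, 0, 1, 0, 0, 0, 0, 0, 0, 1, 0, 0, 0, 0, 0, 0, 1, 0, 0, 0, 0, 0, 0, 1, 0, 0, 0, 0, 0, 0, 1]
}}

```text
clock: 17.3
eef_pos: [427.4, 339.8, 23.8]
eef_rot: [3.141, 0.0, 2.831]
wrist_force: [-0.8, 0.0, 3.8]
finger_gap: 61.6
finger_force: 24.7
```

Call:
{"method": "jog_arm", "body": {
  "rows": [0, 0, 0.5, 0, 0, 0, 1, 0, 0, 1.3, 0, 0, 0, 1, 0, 0, 1.7, 0, 0, 0, 1, 0, 0, 1.7, 0, 0, 0, 1, 0.3, -0.4, 1.5, 0, 0, 0, 1, 0.7, -1, 1, 0, 0, 0, 1, 1.1, -1.5, 0.6, 0, 0, 0, 1, 1.4, -1.9, 0.2, 0, 0, 0, 1, 1.5, -2.1, 0, 0, 0, 0, 1, 1.6, -2.2, 0, 0, 0, 0, 1, 1.6, -2.2, 0, 0, 0, 0, 1, 1.6, -2.2, 0, 0, 0, 0, 1, 1.6, -2.2, 0, 0, 0, 0, 1, 1.6, -2.2, 0, 0, 0, 0, 1, 1.4, -1.9, 0, 0, 0, 0, 1, 1.2, -1.7, 0, 0, 0, 0, 1, 0.9, -1.3, 0, 0, 0, 0, 1, 0.6, -0.8, 0, 0, 0, 0, 1, 0.3, -0.4, 0, 0, 0, 0, 1, 0, 0, 0, 0, 0, 0, 1]
}}

```text
clock: 18.97
eef_pos: [601.4, 99.1, 108.3]
eef_rot: [-3.141, -0.0, 2.83]
wrist_force: [-1.1, 0.0, 0.1]
finger_gap: 61.5
finger_force: 24.7
```

Run:
```python
from h import *
for n in('top','side'):
    p,d=grab(n,n+'6'); P,u,v=cloud(n,d); s=manip.read_state(); print(s['clock'],s['eef_pos'].round(1))
    q=P[(np.hypot(P[:,0]-601,P[:,1]-100)<70)&(P[:,2]>78)&(P[:,2]<98)]
    if len(q): print(n,len(q),cv2.minAreaRect(q[:,:2].astype(np.float32)),q[:,2].min())
cv2.imwrite('pics/s6.png',cv2.resize(p[150:300,150:350],(800,600),interpolation=cv2.INTER_CUBIC))
```

```text
19.0167 [601.   99.8 108.3]
19.0667 [600.8 100.2 108.4]
side 128 ((589.5690307617188, 118.00311279296875), (58.754600524902344, 24.1868953704834), 27.764413833618164) 82.4876914427258
```

View pics/s6.png

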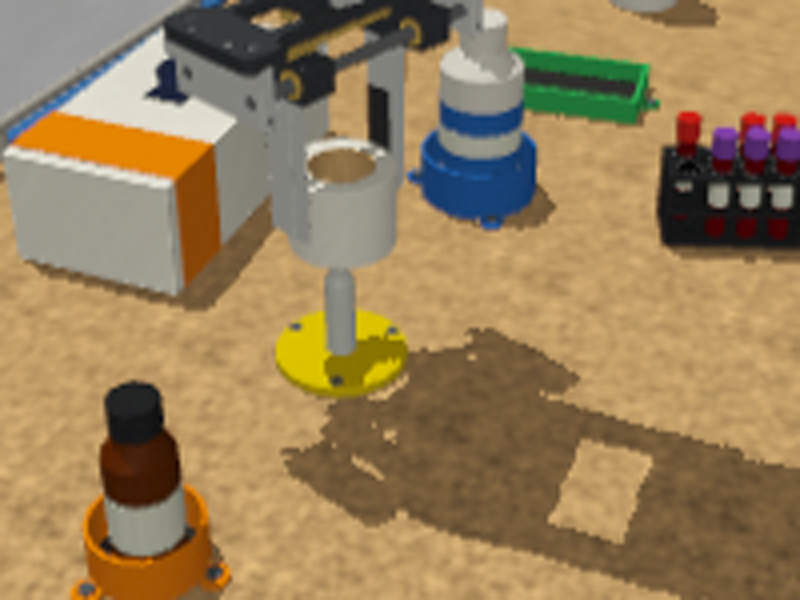

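The roll hangs level over the post, roll centre at column ~344 and post at ~340. It is aligned within about 1.5 mm, so I'm lowering it.

Call:
{"method": "jog_arm", "body": {
  "rows": [0.1, 0, -0.6, 0, 0, 0, 1, 0, 0, -1.1, 0, 0, 0, 1, 0, 0, -1.2, 0, 0, 0, 1, 0, 0, -1.2, 0, 0, 0, 1, 0, 0, -1, 0, 0, 0, 1, 0, 0, -0.8, 0, 0, 0, 1, 0, 0, -0.5, 0, 0, 0, 1, 0, 0, -0.4, 0, 0, 0, 1, 0, 0, -0.2, 0, 0, 0, 1, 0, 0, -0.15, 0, 0, 0, 1, 0, 0, -0.1, 0, 0, 0, 1, 0, 0, 0, 0, 0, 0, 1, 0, 0, 0, 0, 0, 0, 1]
}}

```text
clock: 20.15
eef_pos: [602.4, 99.6, 36.3]
eef_rot: [3.141, 0.001, 2.831]
wrist_force: [0.1, 0.0, 0.0]
finger_gap: 61.6
finger_force: 24.7
```

Call:
{"method": "jog_arm", "body": {
  "rows": [0, 0, -0.2, 0, 0, 0, 1, 0, 0, -0.15, 0, 0, 0, 1, 0, 0, -0.1, 0, 0, 0, 1, 0, 0, 0, 0, 0, 0, 1]
}}

```text
clock: 20.48
eef_pos: [602.2, 99.6, 31.9]
eef_rot: [3.142, 0.0, 2.831]
wrist_force: [-3.0, -0.3, 5.0]
finger_gap: 61.2
finger_force: 24.6
```

Call:
{"method": "jog_arm", "body": {
  "rows": [0, 0, 0, 0, 0, 0, 0.3, 0, 0, 0, 0, 0, 0, 0.25, 0, 0, 0, 0, 0, 0, 0, 0, 0, 0, 0, 0, 0, 0, 0, 0, 0, 0, 0, 0, 0, 0, 0, 0.5, 0, 0, 0, 0, 0, 0, 1.5, 0, 0, 0, 0, 0, 0, 2.5, 0, 0, 0, 0, 0, 0, 3, 0, 0, 0, 0, 0, 0, 2.5, 0, 0, 0, 0, 0, 0, 1, 0, 0, 0, 0]
}}

```text
clock: 21.4
eef_pos: [603.3, 99.8, 145.6]
eef_rot: [3.14, 0.005, 2.831]
wrist_force: [0.4, 0.9, 0.1]
finger_gap: 93.9
finger_force: 0.0
```

Call:
{"method": "jog_arm", "body": {
  "rows": [-0.7, -0.9, 0, 0, 0, 0.04, 0, -1.3, -1.8, 0, 0, 0, 0.08, 0, -1.7, -2.4, 0, 0, 0, 0.08, 0, -1.8, -2.5, 0, 0, 0, 0.08, 0, -1.8, -2.6, 0, 0, 0, 0.08, 0, -1.8, -2.6, 0, 0, 0, 0.08, 0, -1.8, -2.6, 0, 0, 0, 0.08, 0, -1.8, -2.5, 0, 0, 0, 0.08, 0, -1.7, -2.4, 0, 0, 0, 0.07, 0, -1.4, -1.9, -0.5, 0, 0, 0.042, 0, -0.8, -1.1, -1, 0, 0, 0, 0, -0.4, -0.6, -1, 0, 0, 0, 0, 0, 0, -0.5, 0, 0, 0, 0]
}}

```text
clock: 22.48
eef_pos: [431.2, -139.9, 110.1]
eef_rot: [3.14, -0.001, -2.742]
wrist_force: [-0.1, 0.2, -0.0]
finger_gap: 94.2
finger_force: 0.0
```

Run:
```python
from h import *
for n in('top','side'):
    p,d=grab(n,n+'7'); P,u,v=cloud(n,d); s=manip.read_state(); print(s['clock'],s['eef_pos'].round(1),s['eef_rot'].round(3),s['joints'].round(2))
    q=P[(np.hypot(P[:,0]-432,P[:,1]+140)<90)&(P[:,2]>100)&(P[:,2]<140)]
    if len(q)>5: print(n,len(q),cv2.minAreaRect(q[:,:2].astype(np.float32)),q[:,2].min())
    b=P[(np.hypot(P[:,0]-602,P[:,1]-100)<45)&(P[:,2]>52)&(P[:,2]<66)]
    if len(b): print('roll',len(b),cv2.minAreaRect(b[:,:2].astype(np.float32)),np.median(b[:,2]))
cv2.imwrite('pics/s7.png',cv2.resize(p[100:280,200:440],(800,600),interpolation=cv2.INTER_CUBIC))
```

```text
22.5333 [ 431.5 -139.2  109.6] [ 3.140e+00 -2.000e-03 -2.742e+00] [-0.39  0.21  1.9   0.    1.04 -2.36]
roll 213 ((603.4301147460938, 98.74476623535156), (58.2061653137207, 60.7408447265625), 1.4631905555725098) 58.1117620095297
22.5833 [ 432.  -138.9  110.4] [ 3.140e+00 -1.000e-03 -2.741e+00] [-0.39  0.21  1.89  0.    1.04 -2.36]
side 207 ((429.92584228515625, -137.10543823242188), (19.47629165649414, 118.4574203491211), 22.855093002319336) 101.27121281772787
roll 303 ((599.3599243164062, 101.22787475585938), (59.26375198364258, 60.083614349365234), 74.73871612548828) 56.89413684798532
```

View pics/s7.png

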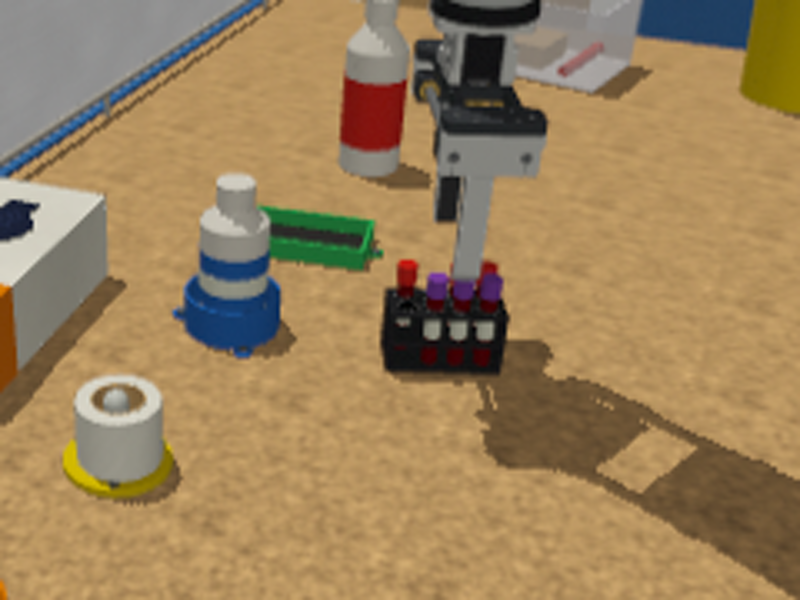

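The roll is home over the post with its top at about 58 mm. The jaws straddle the rack at the same 23° yaw, about 1.5 mm off.

Call:
{"method": "jog_arm", "body": {
  "rows": [0.1, -0.1, -0.5, 0, 0, 0, 0, 0, 0, -1.2, 0, 0, 0, 0, 0, 0, -1.4, 0, 0, 0, 0, 0, 0, -1.4, 0, 0, 0, 0, 0, 0, -1.4, 0, 0, 0, 0, 0, 0, -1, 0, 0, 0, 0, 0, 0, -0.6, 0, 0, 0, 0, 0, 0, -0.3, 0, 0, 0, 0, 0, 0, 0, 0, 0, 0, 0.3, 0, 0, 0, 0, 0, 0, 1, 0, 0, 0, 0, 0, 0, 1, 0, 0, 0, 0, 0, 0, 1, 0, 0, 0, 0, 0, 0, 1, 0, 0, 0, 0, 0, 0, 1, 0, 0, 0, 0, 0, 0, 1, 0, 0, 0, 0, 0, 0, 1, 0, 0, 0, 0, 0, 0, 1, 0, 0, 0, 0, 0, 0, 1]
}}

```text
clock: 24.08
eef_pos: [433.2, -140.3, 33.5]
eef_rot: [3.142, -0.0, -2.74]
wrist_force: [-0.7, 1.7, 2.1]
finger_gap: 43.6
finger_force: 25.0
```

Call:
{"method": "jog_arm", "body": {
  "rows": [0, 0, 0.4, 0, 0, 0, 1, 0, 0, 1, 0, 0, 0, 1, 0, 0, 1.4, 0, 0, 0, 1, 0, 0, 1.4, 0, 0, 0, 1, 0.3, -0.3, 1.3, 0, 0, 0, 1, 0.7, -0.6, 0.9, 0, 0, -0.02, 1, 1.1, -0.9, 0.4, 0, 0, -0.02, 1, 1.4, -1.2, 0.2, 0, 0, -0.02, 1, 1.6, -1.4, 0, 0, 0, -0.03, 1, 1.7, -1.5, 0, 0, 0, -0.03, 1, 1.8, -1.5, 0, 0, 0, -0.03, 1, 1.8, -1.5, 0, 0, 0, -0.03, 1, 1.7, -1.5, 0, 0, 0, -0.026, 1, 1.6, -1.4, 0, 0, 0, -0.02, 1, 1.4, -1.2, 0, 0, 0, -0.01, 1, 1, -0.8, 0, 0, 0, 0, 1, 0.5, -0.4, 0, 0, 0, 0, 1, 0.2, -0.2, 0, 0, 0, 0, 1, 0, 0, 0, 0, 0, 0, 1]
}}

```text
clock: 25.67
eef_pos: [601.1, -284.4, 103.6]
eef_rot: [3.141, -0.0, -2.976]
wrist_force: [0.2, -0.8, -2.6]
finger_gap: 43.9
finger_force: 25.0
```

Run:
```python
from h import *
for n in('top','side'):
    p,d=grab(n,n+'8'); P,u,v=cloud(n,d); s=manip.read_state(); print(s['clock'],s['eef_pos'].round(1),s['eef_rot'].round(3))
    q=P[(np.hypot(P[:,0]-601,P[:,1]+284)<75)&(P[:,2]>103)&(P[:,2]<128)]
    if len(q)>5: print(n,len(q),cv2.minAreaRect(q[:,:2].astype(np.float32)),q[:,2].min())
    b=P[(np.hypot(P[:,0]-601,P[:,1]+284)<75)&(P[:,2]>12)&(P[:,2]<26)]
    if len(b)>5: print('tray',len(b),cv2.minAreaRect(b[:,:2].astype(np.float32)))
    b=P[(np.hypot(P[:,0]-601,P[:,1]+284)<75)&(P[:,2]>50)&(P[:,2]<100)]
    if len(b)>5: print('rack',len(b),cv2.minAreaRect(b[:,:2].astype(np.float32)),b[:,2].min())
cv2.imwrite('pics/s8.png',cv2.resize(p[90:210,220:380],(800,600),interpolation=cv2.INTER_CUBIC))
```

```text
25.7167 [ 600.9 -284.1  103.6] [ 3.141 -0.    -2.976]
top 15 ((620.5289306640625, -259.30279541015625), (13.039722442626953, 47.59096145629883), 81.60171508789062) 105.62585101520395
tray 26 ((657.1825561523438, -265.48431396484375), (7.899939060211182, 52.84891891479492), 16.090492248535156)
25.7667 [ 600.8 -283.9  103.7] [ 3.141 -0.    -2.976]
side 250 ((597.5609130859375, -276.7685546875), (93.47441864013672, 56.97415542602539), 12.643733978271484) 103.157806267575
tray 168 ((599.0239868164062, -282.8444519042969), (116.60198974609375, 75.62781524658203), 7.963634490966797)
rack 337 ((598.0557861328125, -281.6563720703125), (94.69960021972656, 54.76523208618164), 16.131973266601562) 67.95682842463958
```

View pics/s8.png

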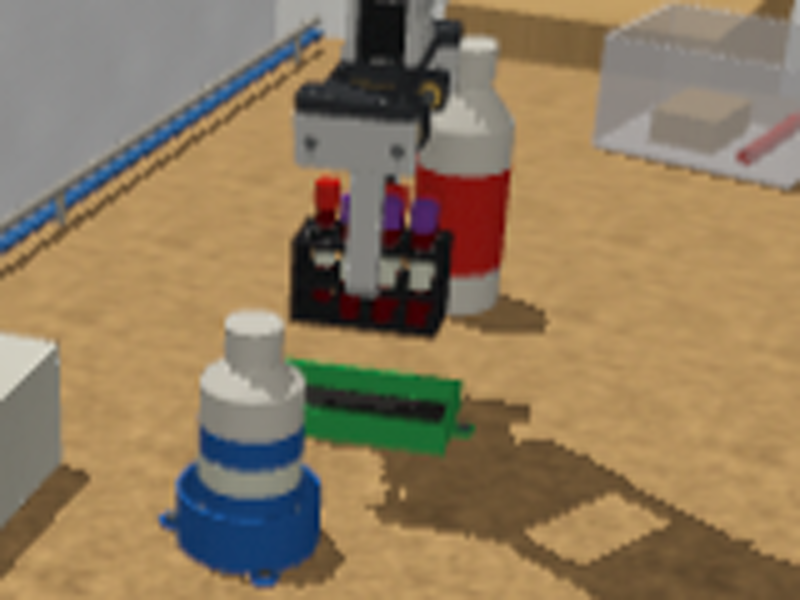

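The rack is level over the green tray and parallel to it. In the side view its centre is within 1–2 mm of the tray's.

Call:
{"method": "jog_arm", "body": {
  "rows": [0, 0, -0.5, 0, 0, 0, 1, 0, 0, -1, 0, 0, 0, 1, 0, 0, -1, 0, 0, 0, 1, 0, 0, -1, 0, 0, 0, 1, 0, 0, -0.8, 0, 0, 0, 1, 0, 0, -0.6, 0, 0, 0, 1, 0, 0, -0.4, 0, 0, 0, 1, 0, 0, -0.4, 0, 0, 0, 1, 0, 0, -0.2, 0, 0, 0, 1, 0, 0, -0.15, 0, 0, 0, 1, 0, 0, -0.1, 0, 0, 0, 1, 0, 0, 0, 0, 0, 0, 1, 0, 0, 0, 0, 0, 0, 1]
}}

```text
clock: 26.85
eef_pos: [601.3, -284.4, 42.2]
eef_rot: [-3.141, 0.0, -2.976]
wrist_force: [-0.2, -0.1, -1.8]
finger_gap: 43.9
finger_force: 25.0
```

Call:
{"method": "jog_arm", "body": {
  "rows": [0, 0, -0.15, 0, 0, 0, 1, 0, 0, -0.15, 0, 0, 0, 1, 0, 0, -0.1, 0, 0, 0, 1, 0, 0, 0, 0, 0, 0, 1]
}}

```text
clock: 27.18
eef_pos: [601.1, -284.3, 37.7]
eef_rot: [3.141, -0.0, -2.976]
wrist_force: [0.7, 1.1, -1.3]
finger_gap: 43.5
finger_force: 25.0
```

Call:
{"method": "jog_arm", "body": {
  "rows": [0, 0, -0.1, 0, 0, 0, 1, 0, 0, 0, 0, 0, 0, 1, 0, 0, 0, 0, 0, 0, 1]
}}

```text
clock: 27.43
eef_pos: [601.3, -284.4, 37.5]
eef_rot: [-3.141, 0.0, -2.976]
wrist_force: [-2.4, 2.0, 5.8]
finger_gap: 44.1
finger_force: 25.0
```

Contact. I'll release slowly, lift, and back off toward the robot.

Call:
{"method": "jog_arm", "body": {
  "rows": [0, 0, 0, 0, 0, 0, 0.48, 0, 0, 0, 0, 0, 0, 0.44, 0, 0, 0, 0, 0, 0, 0.2, 0, 0, 0, 0, 0, 0, 0.1, 0, 0, 0, 0, 0, 0, 0.1, 0, 0, 0, 0, 0, 0, 0.1, 0, 0, 0.5, 0, 0, 0, 0.1, 0, 0, 1.5, 0, 0, 0, 0.1, 0, 0, 2.5, 0, 0, 0, 0.1, 0, 0, 3, 0, 0, 0, 0.1, 0, 0, 3, 0, 0, 0, 0.1, 0, 0, 2, 0, 0, 0, 0.1, -1, 1, 1, 0, 0, 0, 0.1, -2, 2, 0, 0, 0, 0, 0.1, -3, 2, 0, 0, 0, 0, 0.1, -3, 2, 0, 0, 0, 0, 0.1, -3, 2, 0, 0, 0, 0, 0.1, -2, 1, 0, 0, 0, 0, 0.1, -1, 0.5, 0, 0, 0, 0, 0.1, 0, 0, 0, 0, 0, 0, 0.1]
}}

```text
clock: 29.1
eef_pos: [450.0, -178.6, 172.9]
eef_rot: [-3.141, 0.001, -2.976]
wrist_force: [0.9, -0.2, -0.3]
finger_gap: 84.5
finger_force: 0.0
```

Run:
```python
from h import *
for n in('top','side'):
    p,d=grab(n,n+'9'); P,u,v=cloud(n,d); s=manip.read_state(); print(s['clock'],s['eef_pos'].round(1))
    cv2.imwrite(f'pics/{n}9b.png',cv2.resize(p,(800,600),interpolation=cv2.INTER_CUBIC) if n=='side' else cv2.resize(p[110:290,120:420],(800,480),interpolation=cv2.INTER_CUBIC))
    for k,x,y,r,a,b in(('rack',601,-284,60,50,100),('racktop',601,-284,60,50,63),('white',607,-116,30,126,145),('amber',610,288,25,96,110),('roll',602,100,40,53,66),('wash',607,-489,40,176,200)):
        q=P[(np.hypot(P[:,0]-x,P[:,1]-y)<r)&(P[:,2]>a)&(P[:,2]<b)]
        if len(q)>5: print(n,k,len(q),np.round(np.hstack(cv2.minAreaRect(q[:,:2].astype(np.float32))),1),'z',np.percentile(q[:,2],[5,50,95]).round(1))
```

```text
29.15 [ 451.2 -179.3  172.9]
top rack 401 [ 602.9 -284.6   91.5   44.5    9.5] z [56.5 61.6 89.7]
top racktop 237 [ 602.9 -284.6   91.5   44.5    9.5] z [55.7 59.6 62.5]
top white 88 [ 608.3 -117.9   29.6   30.3   64.7] z [131.2 134.4 138.1]
top amber 64 [611.7 286.1  25.1  23.9   3.7] z [ 99.2 103.3 106.4]
top roll 203 [602.2  98.6  59.6  59.4  76.6] z [54.1 58.  62. ]
top wash 124 [ 609.6 -494.1   32.1   31.1   87.6] z [179.1 188.7 192.3]
29.2 [ 451.7 -179.6  172.6]
side rack 367 [ 599.3 -282.3   92.6   45.5   10.9] z [53.7 64.5 86.2]
side racktop 174 [ 599.3 -282.3   92.6   45.5   10.9] z [53.  57.9 61.1]
side white 72 [ 605.7 -115.8   33.4   29.2   69.7] z [127.  132.6 134. ]
side amber 137 [608.5 288.8  25.   26.4   9.8] z [ 97.5 103.  104.5]
side roll 289 [599.7 100.3  61.2  59.5  65.2] z [53.9 56.9 59. ]
side wash 48 [ 604.9 -489.    30.9   30.2   17.8] z [178.  185.5 187.8]
```

View pics/top9b.png

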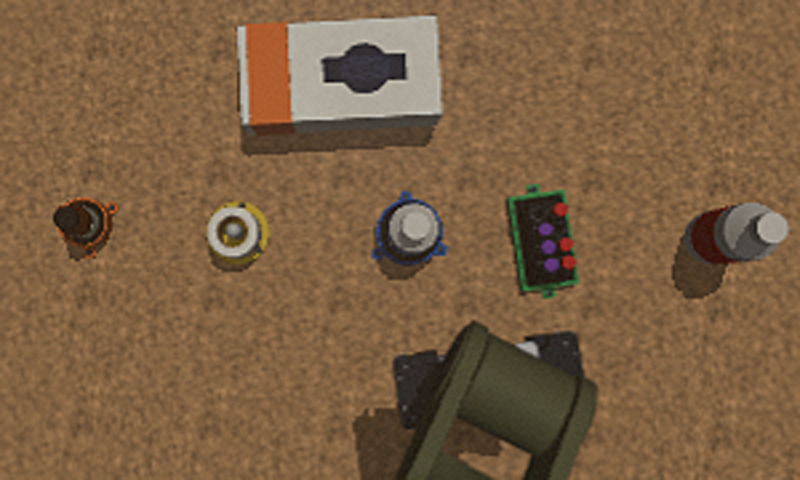

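View pics/side9b.png

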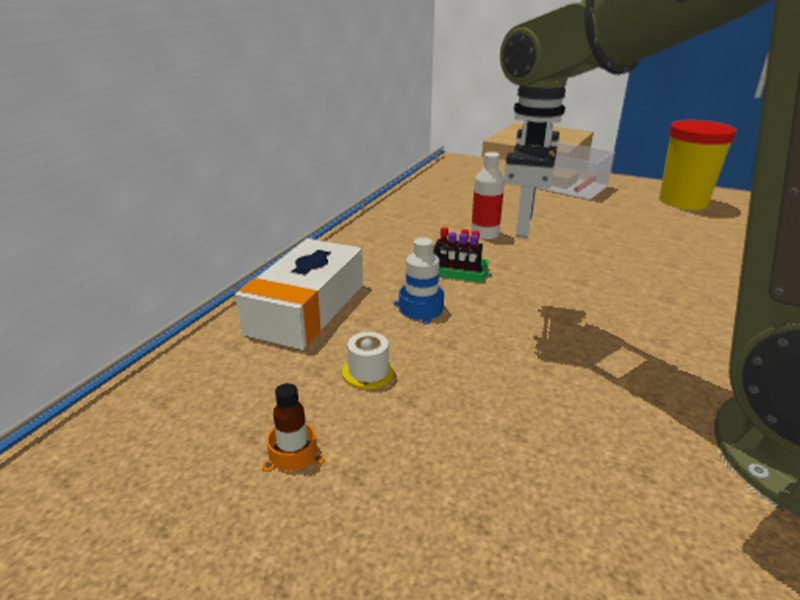

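All four items are upright and home: white cap top about 134 mm, amber 103–104 mm, roll 58 mm, and the rack square in the tray (crop: tray (543,240), roll (235,232)). The red-labelled bottle and the carton look unmoved, and the arm is clear of everything.

```bash
python3 -c "
from cell import manip; print(manip.sign_off())"
```

```text
the job is handed in; nothing more can be done
None
```

The white bottle, amber bottle, tape roll and tube rack are each upright and fully home in their own holders, the red-labelled bottle and glove carton were left alone, and the job was handed in at about 29 s of the 112 s limit.

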